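Drop the drill plate over the jig pin and hold it pressed

TASK

Lift the blue lid off the storage box by its knob and set it aside flat on the bench, knob up. Take the aluminium drill plate out of the box by its black grip, put it on the green drill jig so that the hole in its underside drops over the jig's pin and the plate lies square on the sprung bed (orange dots at the same end), then press it down until the bed is fully home. Finish while still holding it pressed down, as if for drilling, and leave the jar, the tape and the wood offcut alone.

Things in the scene. Friction and masses are not known exactly. Their poses are not given: they have to be found in the camera images.
- box: Grey open storage box, fixed, 150 (x) x 130 (y) x 68 (z) mm, walls and floor 4 mm thick, a blue latch standing out 11 mm on each x end. Origin: centre of the underside. It stands to the left or right, the jig on the other side; the bench between them (x 0.55, y 0) is free, with room for the lid laid with its sides along x and y.
- lid: Loose blue lid on the box, about 0.2 kg: panel 156 x 136 x 5 mm, under it a locating lip 6 mm deep (136 x 116 mm outside) that fits inside the rim. Origin: centre of the lip's lower edge; panel 6 to 11 mm above it. Round black knob in the middle, diameter 26, from 11 to 47 mm. Closed, the origin is 62 mm above the box's; on the bench the lid stands on its lip, origin at height 0.
- lid_knob (a point): Centre of the top of the lid's knob, 47 mm above the lid's origin.
- plate: Loose aluminium drill plate, 100 (x) x 70 (y) x 20 mm, 0.28 to 0.44 kg, on the box floor under the lid. Origin: centre of the underside. Black grip block in the middle of the top, 40 (x) x 22 (y) mm, from 20 to 56 mm up: pinch it across its 22 mm. Orange dot on top at the +x end, two flat brass bushes at the -x end.
- plate_bore (a point): Centre of the mouth of a blind hole in the plate's underside (not visible from above), 32 mm from the plate's origin along its +x, under the orange dot. The hole is 14 mm wide and 17 mm deep, its mouth bevelled by 2 mm.
- jig: Drill jig, fixed: green base 170 (x) x 120 (y) x 18 mm, orange dot at its +x end. Origin: centre of the underside. Centred over it a dark sprung bed 104 x 74 mm with a bright steel blank let in; bed top 34 mm above the origin when up, 28 mm when home. The plate belongs on it with its x axis along the jig's, same way round, origin over origin.
- pin_top (a point): Centre of the tip of the jig's fixed brass dowel pin, diameter 12 mm with a 3 mm bevelled tip. The pin stands through the bed, 32 mm from the jig's origin along its +x, and ends 43 mm above the jig's underside, 9 mm over the raised bed.
- bed (a joint): How far the sprung bed is pressed down, m: 0 up, 0.006 fully home on a hard stop. The plate's weight alone does not move it; it starts to sink under about 8 N (plate's weight included), is home at about 14 N, and rises again when let go.
- jar: Bystander: jar with a red cap, diameter 60, 85 mm high. Origin: centre of the underside.
- tape: Bystander: yellow roll (ring), outer diameter 100, 24 mm high. Origin: centre of the underside.
- offcut: Bystander: wood offcut 60 x 95 x 30 mm. Origin: centre of the underside.

How it is judged:
By the outcome, as a careful person would: the job done as asked, in the order asked, and still so for the second after the job is handed in, while the arm keeps its last pose, push and grip.
It also fails if it takes over 67 s, if anything falls off the work surface, if the arm or the gripper's body presses on something with over 40 N, if the wrist force passes 120 N, or if a joint passes its speed limit or range.

ROBOT

A 6-joint arm with a two-finger parallel gripper is mounted at the origin on the work surface. World frame = base frame: x ahead of the robot, y to its left, z up, the work surface at z = 0. Lengths are in m, angles in rad, forces in N, time in s.
With the tool pointing down it reaches from about 0.375 to 0.9 m from the base axis. Payload 3.1 kg.
Tool frame: the origin (TCP) lies at the centre of the arm's flange, where the gripper is bolted on; the fingertips stand 173 mm ahead of it and the grasp point (between the pads) lies 155 mm ahead of it; z points along the fingers, y is the line along which they close (so a half turn about z gives the same grasp; the last joint's range is limited). The gripper opens to 85 mm and grips with 20 to 120 N. Pads are 22 mm wide; open, the fingers measure 114 mm over their backs; the gripper's body (76 mm by 85 mm) begins 54 mm behind the grasp point. The pads swing forward as they close: fully open they stand 13 mm farther back than shut.
Start: joints at [-1.31, 0.527, 1.433, -0, 1.181, -0.178], TCP at [0.266, -0.566, 0.405] pointing down, gripper open.
Joint ranges: [-3.08, 3.08], [-0.75, 2.2], [0.22, 2.44], [-1.43, 4.57], [0, 2.65], [-2.85, 2.85]. Speed limits (rad/s): [2.79, 2.79, 3.14, 3.14, 3.14, 3.14].

INTERFACE

Orientations are given as a unit quaternion [x, y, z, w].
In Python, from station import * gives the robot as it stands.
- The arm moves only by the shell command python3 -m jog 'ROWS' [OPENING] [FORCE]. ROWS is a JSON object of lists of equal length, an entry for each row: "linear": the shift along the world's x, y, z in mm, a list of three; "turn": the turn about the world's z in units of 5 degrees (1.0 is 5 degrees). A call has 1 to 12 rows; each row shifts and turns the commanded pose from where the row before left it; what a row does not reach is not made up. A row lasts 1/8 s, in which the tool goes at most 62.5 mm and 10.7 degrees, less where a joint would pass 70% of its speed; a pose out of reach is approached as far as the arm can. A call is refused whole if a number of a shift passes 62.5 or a number of a turn 1, either way. A call with a gripper value outside its range is refused whole. OPENING is the opening, from 0 (shut) to 1 (fully open), set as the call begins (- or left out, the last holds). The fingers move at their own pace and stop on an object; FORCE is the grip in N (left out, the last holds). Time passes only in rows, so rows that do not move let the fingers close. It gives the time, the measured TCP pose, the force, the opening and the grip force at its end, in the units of the state.
- sense(): the state, without advancing time (a new reading comes with each control period).
- snapshot(name): name is "side" or "top"; returns the picture (400x640x3 uint8, red, green, blue); there is no depth.
- get_calibration(name): a dict with "fx", "fy", "cx", "cy" (pixels), "world_to_cam" (4x4, takes a point from world to camera coordinates). Camera axes: x right, y down, z forward; pixel columns grow to the right and rows downward; lengths in m; the calibration is good to about 2 mm. A picture is of the moment at which its call begins. get_calibration takes no time and is no camera call.
- sign_off(): hands the job in; it is judged then, once.
The state is a dict: "t": time; "q": joint angles; "qd": joint speeds; "tau": joint torques, N m; "tcp_pos": TCP position; "tool_rot": TCP orientation; "force": force on the tool from outside, world axes, zero at the start; "ft_torque": the same for the moment, N m; "finger_gap": opening from 0.0 (shut) to 1.0 (fully open); "gripper_force": force on a finger pad.
Only numpy, scipy, OpenCV 4.12 (cv2) and the standard library are available. Lean on these libraries where they do the work, as an engineer would, in place of code of your own. Each camera call takes 0.05 s, during which the arm holds its last target. There are 200 camera calls.

## Working session

There is one attempt and no reset: what is moved stays moved. The work goes in short steps, Python scripts to look and compute and a shell command to move; the robot and the scene stay as the last step left them, time stands still between calls to the robot, and variables do not carry over. Pictures are saved under pics/ and viewed, at most 10 in all, crops included, and the job is handed in when it is done.

```bash
ls; mkdir -p pics; python3 - <<'E'
from station import *
import cv2,numpy as np
for n in("top","side"):
    im=snapshot(n); cv2.imwrite(f"pics/{n}0.png",cv2.cvtColor(im,cv2.COLOR_RGB2BGR))
    c=get_calibration(n); print(n,c["fx"],c["fy"],c["cx"],c["cy"]); M=np.array(c["world_to_cam"]); print(np.round(M,3).tolist(), np.round(-M[:3,:3].T@M[:3,3],3))
s=sense(); print(s)
a=cv2.imread("pics/top0.png");b=cv2.imread("pics/side0.png")
E
```

```text
pics
top 491.4724650066126 491.4724650066126 321.8790303788314 202.5556957407172
[[0.016, -1.0, -0.022, 0.003], [-0.996, -0.014, -0.086, 0.653], [0.086, 0.023, -0.996, 1.11], [0.0, 0.0, 0.0, 1.0]] [ 0.556 -0.013  1.162]
side 407.8786782453682 407.8786782453682 327.04762596284337 200.0668209062515
[[-0.927, -0.375, 0.022, 0.574], [-0.25, 0.572, -0.782, 0.218], [0.28, -0.73, -0.623, 0.786], [0.0, 0.0, 0.0, 1.0]] [0.366 0.664 0.647]
{'t': 0.1, 'q': array([-1.31050920e+00,  5.28383831e-01,  1.43377186e+00, -8.73319461e-06,
        1.18142799e+00, -1.78496910e-01]), 'qd': array([-4.47589563e-04, -3.03832663e-03, -3.41091851e-03, -1.30955625e-03,
        9.72608341e-05,  7.95935353e-04]), 'tau': array([ 6.44719894e-04, -4.43303025e+01, -1.78587610e+01, -1.69499845e-04,
        3.87879860e-03, -4.23004010e-06]), 'tcp_pos': array([ 0.26547071, -0.56547537,  0.40382535]), 'tool_rot': array([ 9.76029103e-01,  2.17637770e-01, -4.47349672e-05, -9.94514986e-04]), 'force': array([ 0.28992281,  0.24606783, -0.2618031 ]), 'ft_torque': array([-0.00234781, -0.03849763,  0.01760346]), 'gripper_force': 0.0, 'finger_gap': 1.0035946199130739}
```

View pics/top0.png

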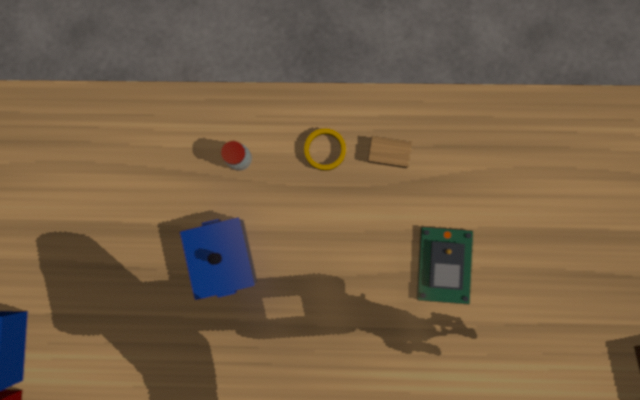

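View pics/side0.png

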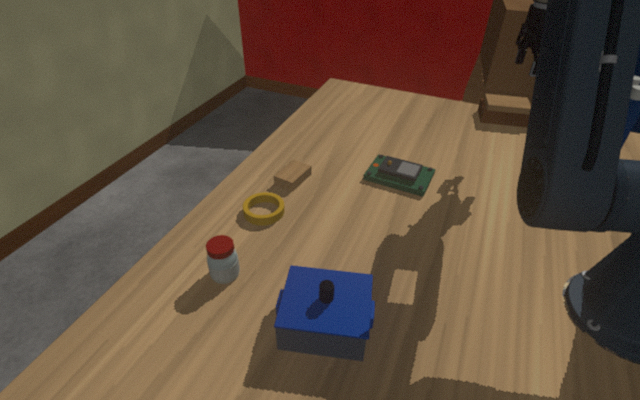

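Top view: the lid is at about (217,258), with its knob at (215,258) and its long axis tilted about 10° from x. The jig is at (446,264) with its orange dot at (447,235), so its +x points up the image (world +x). The bystanders are at rows 130–170. The side view agrees: the lid is closed, knob at (327,290).

```bash
cat > h.py <<'E'
from station import *
import cv2,numpy as np
def ray(n,uv):
    c=get_calibration(n);M=np.array(c["world_to_cam"]);R=M[:3,:3]
    d=R.T@np.array([(uv[0]-c["cx"])/c["fx"],(uv[1]-c["cy"])/c["fy"],1]);return -R.T@M[:3,3],d
def on(n,uv,z):
    o,d=ray(n,uv);return (o+d*(z-o[2])/d[2])[:3]
def tri(a,b):
    (o,d),(p,e)=ray("top",a),ray("side",b);d/=np.linalg.norm(d);e/=np.linalg.norm(e)
    s=np.linalg.lstsq(np.c_[d,-e],p-o,rcond=None)[0];x,y=o+s[0]*d,p+s[1]*e
    return (x+y)/2,np.linalg.norm(x-y)
def proj(n,P):
    c=get_calibration(n);M=np.array(c["world_to_cam"]);p=M[:3,:3]@P+M[:3,3]
    return np.array([c["fx"]*p[0]/p[2]+c["cx"],c["fy"]*p[1]/p[2]+c["cy"]])
def blobs(im,lo,hi,box,amin=5):
    h=cv2.cvtColor(im,cv2.COLOR_RGB2HSV);m=cv2.inRange(h,lo,hi);k=np.zeros_like(m);x0,y0,x1,y1=box;k[y0:y1,x0:x1]=255
    cs,_=cv2.findContours(m&k,cv2.RETR_EXTERNAL,cv2.CHAIN_APPROX_NONE)
    return sorted([c for c in cs if cv2.contourArea(c)>=amin],key=cv2.contourArea,reverse=True)
def ctr(c): m=cv2.moments(c);return np.array([m["m10"],m["m01"]])/m["m00"]
def rect(n,c,z):
    P=np.array([on(n,p[0],z)[:2]*1000 for p in c],np.float32);(x,y),(w,h),a=cv2.minAreaRect(P)
    if w<h: w,h,a=h,w,a+90
    return np.round([x,y,w,h,(a+90)%180-90],1)
E
python3 - <<'E'
from h import *
t=snapshot("top");s=snapshot("side");r=lambda v:np.round(v,4).tolist()
L=blobs(t,(105,120,60),(130,255,255),(170,205,270,310))
for c in L[:3]: print("lid",cv2.contourArea(c),rect("top",c,.073),ctr(c))
Ls=blobs(s,(105,120,60),(130,255,255),(260,250,390,350))
for c in Ls[:3]: print("lid side",cv2.contourArea(c),rect("side",c,.073))
k=blobs(t,(0,0,0),(180,255,55),(195,240,240,275)); ks=blobs(s,(0,0,0),(180,255,55),(310,270,345,310))
for n,q in(("top",k),("side",ks)):
    for c in q[:3]: print("knob",n,cv2.contourArea(c),cv2.boundingRect(c),r(ctr(c)),r(on(n,ctr(c),.091)))
for n,im,b in(("top",t,(400,215,490,310)),("side",s,(350,145,445,205))):
    for c in blobs(im,(60,90,30),(95,255,255),b)[:2]: print("jig",n,cv2.contourArea(c),rect(n,c,.018))
    for c in blobs(im,(8,150,90),(28,255,255),b,2)[:4]: print("dot",n,cv2.contourArea(c),r(ctr(c)),r(on(n,ctr(c),.018)),r(on(n,ctr(c),.043)))
    for c in blobs(im,(0,0,110),(180,50,255),b,20)[:2]: print("blank",n,rect(n,c,.034))
cr=lambda i,x,y,w,h,k:cv2.resize(i[y:y+h,x:x+w],None,fx=k,fy=k,interpolation=cv2.INTER_CUBIC)
o=np.zeros((590,790,3),np.uint8)
for (i,j),q in {(0,0):cr(t,175,210,90,100,2.9),(0,300):cr(t,405,215,80,100,2.9),(300,0):cr(s,265,255,120,100,2.8),(300,400):cr(s,350,145,100,60,3.5)}.items(): o[i:i+q.shape[0],j:j+q.shape[1]]=q
cv2.imwrite("pics/a.png",o[:,:,::-1])
E
```

```text
lid 3970.0 [522.4 244.1 166.2 133.3  14.9] [215.4093199 259.7229639]
lid side 5643.0 [522.  247.5 165.3 134.7  14.8]
knob top 107.5 (207, 253, 14, 11) [213.5938, 257.8946] [0.5235, 0.2453, 0.091]
knob side 259.0 (319, 280, 15, 24) [326.0676, 291.695] [0.5235, 0.246, 0.091]
jig top 1304.0 [ 515.  -271.7  163.9  114.2   -3.3]
dot top 32.0 [447.0, 234.3125] [0.5847, -0.2772, 0.018] [0.5841, -0.2714, 0.043]
dot top 5.5 [448.9394, 251.3939] [0.5455, -0.2814, 0.018] [0.5457, -0.2756, 0.043]
dot side 7.0 [375.1429, 164.6429] [0.5851, -0.2737, 0.018] [0.5764, -0.2364, 0.043]
blank side [ 492.7 -269.4   47.1   43.4   88.6]
```

View pics/a.png

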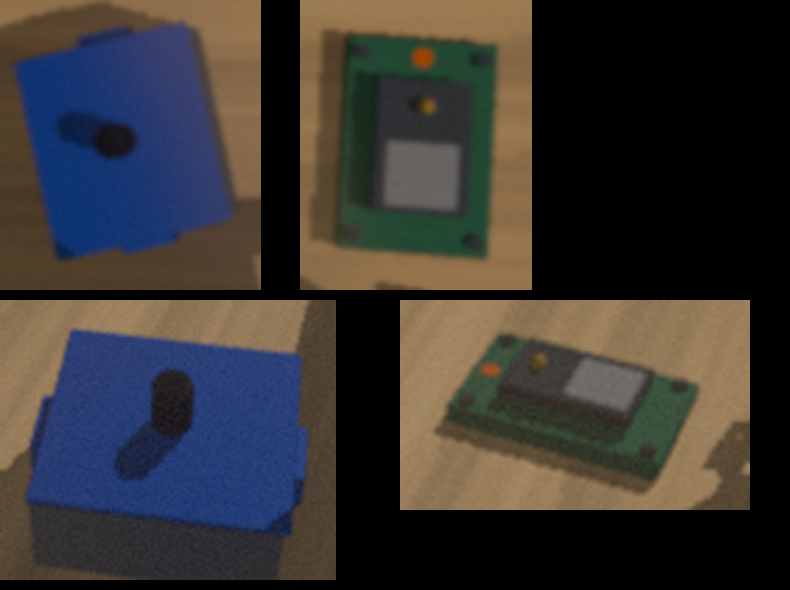

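Measured: knob at (0.523, 0.246) from both views, lid yaw about 15°. Jig centre is about (0.515, -0.272) with a yaw of -3 to -5°, pin at about (0.546, -0.276). Moving over the knob.

```bash
python3 -m jog '{"linear":[[17,54,0],[17,54,0],[17,54,0],[17,54,0],[17,54,0],[17,54,0],[17,54,0],[17,54,0],[17,54,0],[17,54,0],[17,54,0],[17,54,0]],"turn":[-0.2,-0.2,-0.2,-0.2,-0.2,-0.2,-0.2,-0.2,-0.2,-0.2,0,0]}' 1 40
python3 -m jog '{"linear":[[17,54,-10],[17,54,-20],[19,55,-20],[0,0,-30],[0,0,-20],[0,0,0],[0,0,0]],"turn":[0,0,0,0,0,0,0]}'
```

```text
t: 1.7
tcp_pos: [0.4699, 0.0842, 0.4048]
tool_rot: [0.991, 0.132, 0.0, 0.0]
force: [1.1, -0.7, 0.2]
finger_gap: 0.999
gripper_force: 0.0
t: 2.58
tcp_pos: [0.5229, 0.2452, 0.3054]
tool_rot: [0.991, 0.132, 0.001, -0.0]
force: [0.6, 0.1, 0.5]
finger_gap: 1.001
gripper_force: 0.0
```

```bash
python3 -m jog '{"linear":[[0,0,-20],[0,0,-20],[0,0,-9],[0,0,0]],"turn":[0,0,0,0]}'
python3 -m jog '{"linear":[[0,0,0],[0,0,0],[0,0,0],[0,0,0],[0,0,0],[0,0,0],[0,0,0],[0,0,0]],"turn":[0,0,0,0,0,0,0,0]}' 0 40
```

```text
t: 3.08
tcp_pos: [0.5228, 0.2451, 0.256]
tool_rot: [0.991, 0.132, 0.0, -0.0]
force: [-0.8, 0.1, 0.1]
finger_gap: 0.997
gripper_force: 0.0
t: 4.08
tcp_pos: [0.5227, 0.2453, 0.2563]
tool_rot: [0.991, 0.132, 0.0, -0.0]
force: [-0.4, -0.1, 5.2]
finger_gap: 0.29
gripper_force: 39.5
```

```bash
python3 -m jog '{"linear":[[0,0,5],[0,0,10],[0,0,20],[0,0,25],[0,0,0]],"turn":[0,0,0,0,0]}'
python3 -m jog '{"linear":[[3,-25,0],[4,-35,0],[4,-40,0],[4,-40,0],[4,-40,0],[4,-35,0],[4,-30,0],[0,0,-30],[0,0,-30],[0,0,-30],[0,0,-20],[0,0,0]],"turn":[-0.4,-0.4,-0.4,-0.4,-0.4,-0.4,-0.4,-0.24,0,0,0,0]}'
```

```text
t: 4.7
tcp_pos: [0.5232, 0.2455, 0.3176]
tool_rot: [0.991, 0.132, 0.002, -0.0]
force: [0.9, 0.1, -2.4]
finger_gap: 0.29
gripper_force: 39.4
t: 6.2
tcp_pos: [0.5485, 0.0004, 0.2034]
tool_rot: [1.0, -0.001, -0.003, -0.001]
force: [0.8, 0.2, -1.9]
finger_gap: 0.288
gripper_force: 39.6
```

```bash
python3 -m jog '{"linear":[[0,0,-5],[0,0,-3],[0,0,-1],[0,0,0]],"turn":[0,0,0,0]}'
```

```text
t: 6.7
tcp_pos: [0.5497, 0.0002, 0.1971]
tool_rot: [1.0, -0.001, 0.0, 0.0]
force: [-0.0, 0.5, -1.9]
finger_gap: 0.291
gripper_force: 39.6
```

```bash
python3 -m jog '{"linear":[[0,0,-1.5],[0,0,-1],[0,0,-0.5],[0,0,0]],"turn":[0,0,0,0]}'
```

```text
t: 7.2
tcp_pos: [0.5495, 0.0003, 0.1943]
tool_rot: [1.0, -0.001, 0.0, 0.0]
force: [-2.1, 0.8, 4.9]
finger_gap: 0.289
gripper_force: 40.3
```

```bash
python3 -m jog '{"linear":[[0,0,0],[0,0,0],[0,0,0],[0,0,0],[0,0,30],[0,0,50],[0,0,50],[-20,-40,10],[-20,-40,0],[-20,-40,0],[0,0,0],[0,0,0]],"turn":[0,0,0,0,0,0,0,0,0,0,0,0]}' 1 40
python3 - <<'E'
from h import *
t=snapshot("top");s=snapshot("side")
cr=lambda i,x,y,w,h,k:cv2.resize(i[y:y+h,x:x+w],None,fx=k,fy=k,interpolation=cv2.INTER_CUBIC)
o=np.zeros((590,800,3),np.uint8)
np.savez("c.npz",t=t,s=s)
for (i,j),q in {(0,0):cr(t,170,205,100,110,2.6),(0,270):cr(t,160,140,330,180,1.6),(300,0):cr(s,250,240,150,110,2.6),(300,400):cr(s,250,130,260,240,1.2)}.items(): 
    q=q[:590-i,:800-j];o[i:i+q.shape[0],j:j+q.shape[1]]=q
cv2.imwrite("pics/c.png",o[:,:,::-1])
E
```

```text
t: 8.7
tcp_pos: [0.4896, -0.1196, 0.3337]
tool_rot: [1.0, -0.001, 0.0, -0.0]
force: [0.3, -0.4, 0.2]
finger_gap: 1.001
gripper_force: 0.0
```

View pics/c.png

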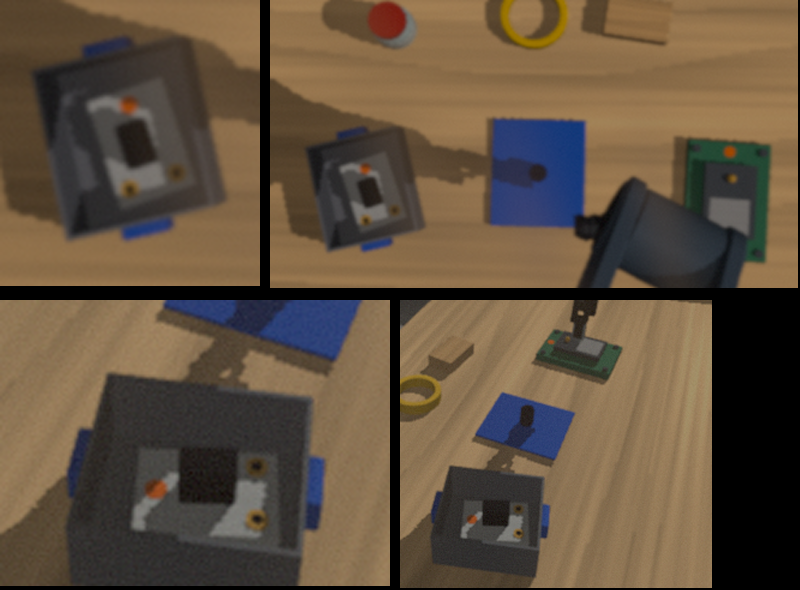

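The lid lies flat and square at the middle of the bench. In the box the plate's orange dot is at about (219,245) px and its bushes at about (220,277) and (238,271) in the top view, giving a plate yaw of about 18° with the dot toward +x. The arm hides none of the plate.

```bash
python3 - <<'E'
from h import *
d=np.load("c.npz");t,s=d["t"],d["s"];r=lambda v:np.round(v,4).tolist()
D={}
for n,im,b in(("top",t,(195,230,250,290)),("side",s,(295,290,365,335))):
    for lo,hi,l in(((2,170,110),(14,255,255),"dot"),((15,90,50),(28,255,255),"bush")):
        for c in blobs(im,lo,hi,b,3)[:3]:
            print(l,n,cv2.contourArea(c),r(ctr(c)),r(on(n,ctr(c),.024)))
    for c in blobs(im,(0,0,0),(180,255,38),b,30)[:2]: print("grip",n,cv2.contourArea(c),r(ctr(c)),r(on(n,ctr(c),.060)),rect(n,c,.06))
L=blobs(t,(105,150,60),(130,255,255),(290,200,375,290))[0];print("lid",rect("top",L,.011))
E
```

```text
dot top 11.0 [219.0, 245.3939] [0.5505, 0.2499, 0.024]
bush top 28.5 [247.6257, 234.8772] [0.5759, 0.1841, 0.024]
bush top 28.0 [237.5, 271.0] [0.4924, 0.205, 0.024]
bush top 27.5 [219.5636, 277.2667] [0.4774, 0.2461, 0.024]
grip top 104.0 [221.0994, 259.8526] [0.5185, 0.2358, 0.06] [518.9 235.5  34.6  19.8  20.4]
dot side 15.0 [310.3667, 313.0111] [0.5504, 0.2517, 0.024]
bush side 41.0 [348.4756, 324.2154] [0.4785, 0.247, 0.024]
bush side 35.5 [348.385, 303.9061] [0.4935, 0.2057, 0.024]
grip side 395.5 [329.346, 307.1079] [0.5144, 0.2515, 0.06] [514.4 251.2  44.2  36.9 -69.4]
lid [549.   -1.4 148.5 128.8   0.9]
```

```bash
python3 -m jog '{"linear":[[4,45,0],[4,45,0],[4,45,0],[4,45,0],[4,45,0],[4,45,0],[4,45,0],[3,44,0],[0,0,-30],[0,0,-30],[0,0,0],[0,0,0]],"turn":[0.6,0.6,0.6,0.6,0.6,0.6,0.5,0,0,0,0,0]}' 0.5 40
```

```text
t: 10.3
tcp_pos: [0.5207, 0.24, 0.2743]
tool_rot: [0.984, 0.178, 0.001, -0.0]
force: [0.2, 0.2, 0.5]
finger_gap: 0.5
gripper_force: 0.0
```

```bash
python3 -m jog '{"linear":[[0,-0.5,-25],[0,0,-25],[0,0,-15],[0,0,-6],[0,0,0]],"turn":[0,0,0,0,0]}'
python3 -m jog '{"linear":[[0,0,0],[0,0,0],[0,0,0],[0,0,0],[0,0,0],[0,0,0]],"turn":[0,0,0,0,0,0]}' 0 80
```

```text
t: 10.92
tcp_pos: [0.5208, 0.2388, 0.203]
tool_rot: [0.984, 0.177, 0.0, -0.0]
force: [0.2, -0.1, -0.7]
finger_gap: 0.499
gripper_force: 0.0
t: 11.68
tcp_pos: [0.5209, 0.2389, 0.2037]
tool_rot: [0.984, 0.177, 0.001, -0.0]
force: [-1.2, -0.3, 6.8]
finger_gap: 0.24
gripper_force: 79.2
```

```bash
python3 -m jog '{"linear":[[0,0,5],[0,0,15],[0,0,30],[0,0,35],[0,0,25],[0,0,0],[0,0,0]],"turn":[0,0,0,0,0,0,0]}'
python3 - <<'E'
from h import *
t=cv2.imread("pics/top0.png")[:,:,::-1].copy();s=cv2.imread("pics/side0.png")[:,:,::-1].copy();r=lambda v:np.round(v,4).tolist()
def px(im,b,v):
    h=cv2.cvtColor(im[b[1]:b[3],b[0]:b[2]],cv2.COLOR_RGB2HSV);return h
for n,im,b in(("top",t,(400,215,490,310)),("side",s,(350,145,445,205))):
    # green including shadowed; hull of it
    for V in(20,35,50):
        cs=blobs(im,(55,80,V),(95,255,255),b,50)
        H=cv2.convexHull(np.vstack(cs));print("green",n,V,rect(n,H,.018))
    g=im.astype(np.int16);
    m=((im.max(2)>100)&(im.max(2).astype(int)-im.min(2)<25)).astype(np.uint8);k=np.zeros_like(m);k[b[1]:b[3],b[0]:b[2]]=1
    cs,_=cv2.findContours(m&k,cv2.RETR_EXTERNAL,cv2.CHAIN_APPROX_NONE)
    for c in sorted(cs,key=cv2.contourArea)[-1:]: print("blank",n,cv2.contourArea(c),rect(n,c,.034))
    for lo in((8,120,60),(12,110,50)):
        for c in blobs(im,lo,(26,255,255),b,2)[:3]: print("dot/pin",n,lo,cv2.contourArea(c),r(ctr(c)),r(on(n,ctr(c),.018)),r(on(n,ctr(c),.040)))
E
```

```text
t: 12.55
tcp_pos: [0.5199, 0.2386, 0.312]
tool_rot: [0.984, 0.177, -0.001, 0.0]
force: [-0.1, 0.6, -3.8]
finger_gap: 0.243
gripper_force: 78.7
green top 20 [ 514.9 -271.8  164.9  115.    -2.9]
green top 35 [ 514.9 -271.8  164.9  115.    -2.9]
green top 50 [ 514.9 -271.9  164.9  114.8   -2.9]
blank top 379.0 [ 492.4 -271.9   47.3   44.4   89.6]
dot/pin top (8, 120, 60) 8229.0 [444.9714, 262.7395] [0.5194, -0.2722, 0.018] [0.5201, -0.2672, 0.04]
dot/pin top (12, 110, 50) 8366.0 [444.5, 262.0] [0.521, -0.2711, 0.018] [0.5217, -0.2662, 0.04]Traceback (most recent call last):
  File "<stdin>", line 9, in <module>
    return _nx.concatenate(arrs, 0, dtype=dtype, casting=casting)
           ~~~~~~~~~~~~~~~^^^^^^^^^^^^^^^^^^^^^^^^^^^^^^^^^^^^^^^
ValueError: need at least one array to concatenate
```

```bash
python3 -m jog '{"linear":[[0,-30,0],[0,-45,0],[0,-48,0],[0,-48,0],[0,-48,0],[0,-48,0],[0,-48,0],[-1,-48,0],[-1,-48,0],[-1,-45,0],[-1,-35,0],[0,-20,0]],"turn":[-0.4,-0.4,-0.4,-0.4,-0.4,-0.4,-0.4,-0.4,-0.4,-0.4,-0.4,-0.28]}'
python3 -m jog '{"linear":[[0,0,-20],[0,0,-10],[0,0,0],[0,0,0]],"turn":[0,0,0,0]}'
python3 - <<'E'
from h import *
t=snapshot("top");s=snapshot("side");np.savez("d.npz",t=t,s=s)
cr=lambda i,x,y,w,h,k:cv2.resize(i[y:y+h,x:x+w],None,fx=k,fy=k,interpolation=cv2.INTER_CUBIC)
o=np.zeros((590,800,3),np.uint8);a=cv2.imread("pics/side0.png")[:,:,::-1]
for (i,j),q in {(0,0):cr(t,390,190,120,130,2.2),(0,270):cr(a,345,140,105,65,5),(330,0):cr(s,330,100,140,110,2.3),(330,400):cr(s,345,120,100,70,3.7)}.items(): 
    q=q[:590-i,:800-j];o[i:i+q.shape[0],j:j+q.shape[1]]=q
cv2.imwrite("pics/d.png",o[:,:,::-1])
E
```

```text
t: 14.05
tcp_pos: [0.516, -0.2739, 0.3111]
tool_rot: [1.0, -0.027, -0.001, -0.001]
force: [-0.2, -0.4, -4.0]
finger_gap: 0.244
gripper_force: 78.9
t: 14.55
tcp_pos: [0.5168, -0.2717, 0.2829]
tool_rot: [1.0, -0.025, 0.0, 0.0]
force: [0.1, 0.3, -3.7]
finger_gap: 0.247
gripper_force: 78.8
```

View pics/d.png

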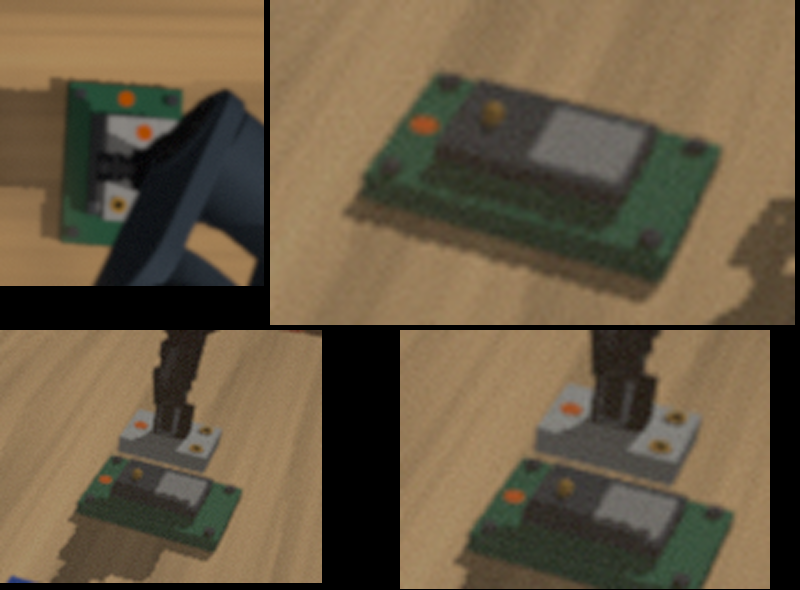

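In both views the plate is held level over the jig with its orange dot toward the jig's dot. In the side view the plate dot is at about (391,141), the jig dot at about (375,165) and the pin at about (389,163). Measuring the relative offset.

```bash
cat > m.py <<'E'
from h import *
def red(im,b):  # redness-weighted centroid, subpixel
    x0,y0,x1,y1=b;p=im[y0:y1,x0:x1].astype(float);w=p[...,0]-p[...,2];w=np.clip(w-0.5*w.max(),0,None)
    Y,X=np.mgrid[y0:y1,x0:x1];return np.array([(w*X).sum(),(w*Y).sum()])/w.sum()
E
python3 - <<'E'
from m import *
d=np.load("d.npz");t,s=d["t"],d["s"];t0=cv2.imread("pics/top0.png")[:,:,::-1];s0=cv2.imread("pics/side0.png")[:,:,::-1]
r=lambda v:np.round(v,4).tolist();S=sense();z=S["tcp_pos"][2]-.1997+.02;print(r(S["tcp_pos"]),z,np.degrees(2*np.arctan2(S["tool_rot"][1],S["tool_rot"][0])))
# bush (top view/side) & dots via tight windows
def rep(l,a,b,z):
    print(l,r(a) if a is not None else "",r(b) if b is not None else "", "top",r(on("top",a,z)) if a is not None else "","side",r(on("side",b,z)) if b is not None else "", "tri",[r(q) for q in tri(a,b)] if a is not None and b is not None else "")
rep("platedot",red(t,(449,244,462,256)),red(s,(384,136,399,147)),z)
rep("jigdot",red(t0,(440,228,455,241)),red(s0,(368,160,382,169)),.018)
rep("jigdot now",red(t,(440,229,455,241)),red(s,(368,160,382,169)),.018)
rep("pin",red(t0,(444,247,454,256)),red(s0,(439-55,158,394,167)),.040)
bs=[red(s,(412,138,426,150)),red(s,(408,146,423,157))];print("bushes",[r(on("side",q,z)) for q in bs],r(red(t,(438,278,449,289))),r(on("top",red(t,(438,278,449,289)),z)))
m=((s0.max(2)>95)&(s0.max(2).astype(int)-s0.min(2)<35)).astype(np.uint8);k=np.zeros_like(m);k[150:195,380:430]=1
cs,_=cv2.findContours(m&k,cv2.RETR_EXTERNAL,cv2.CHAIN_APPROX_NONE);c=max(cs,key=cv2.contourArea);print("blank side",cv2.contourArea(c),rect("side",c,.034))
E
```

```text
[0.5169, -0.272, 0.2834] 0.1036677111698082 -2.920927378270221
platedot [455.2128, 249.8389] [390.2053, 140.5126] top [0.5498, -0.2747, 0.1037] side [0.552, -0.2727, 0.1037] tri [[0.551, -0.2746, 0.1028], 0.0026]
jigdot [446.9707, 234.4441] [374.6448, 164.1953] top [0.5844, -0.2771, 0.018] side [0.587, -0.2753, 0.018] tri [[0.5859, -0.2769, 0.0172], 0.003]
jigdot now [446.9641, 234.4378] [374.6082, 164.1649] top [0.5844, -0.2771, 0.018] side [0.5871, -0.2754, 0.018] tri [[0.5859, -0.2769, 0.0173], 0.0031]
pin [448.6945, 251.2195] [389.3849, 161.8452] top [0.5461, -0.2757, 0.04] side [0.5457, -0.27, 0.04] tri [[0.5465, -0.2766, 0.0358], 0.001]
bushes [[0.4796, -0.3073, 0.1037], [0.4785, -0.245, 0.1037]] [443.3579, 282.8663] [0.4796, -0.2492, 0.1037]
blank side 171.0 [ 492.8 -268.4   53.8   48.1   86.2]
```

```bash
python3 -m jog '{"linear":[[-3.7,-0.3,-10],[0,0,-15],[0,0,-8],[0,0,0],[0,0,0]],"turn":[-0.06,0,0,0,0]}'
python3 -m jog '{"linear":[[0,0,-2],[0,0,-2],[0,0,-2],[0,0,0],[0,0,0]],"turn":[0,0,0,0,0]}'
```

```text
t: 15.28
tcp_pos: [0.513, -0.2727, 0.2497]
tool_rot: [1.0, -0.028, 0.0, 0.0]
force: [-0.9, -0.6, -4.2]
finger_gap: 0.244
gripper_force: 78.9
t: 15.9
tcp_pos: [0.5129, -0.2726, 0.2437]
tool_rot: [1.0, -0.028, 0.0, 0.0]
force: [1.4, 0.8, -4.2]
finger_gap: 0.24
gripper_force: 78.9
```

```bash
python3 -m jog '{"linear":[[0,0,-1.5],[0,0,-1.5],[0,0,0],[0,0,0]],"turn":[0,0,0,0]}'; python3 -m jog '{"linear":[[0,0,-1],[0,0,-1],[0,0,0],[0,0,0]],"turn":[0,0,0,0]}'
```

```text
t: 16.4
tcp_pos: [0.5135, -0.2728, 0.2411]
tool_rot: [1.0, -0.029, 0.001, 0.001]
force: [2.1, 1.0, -1.0]
finger_gap: 0.244
gripper_force: 79.4
t: 16.9
tcp_pos: [0.5138, -0.2728, 0.2398]
tool_rot: [1.0, -0.029, 0.002, 0.001]
force: [3.0, 2.1, 5.5]
finger_gap: 0.248
gripper_force: 80.3
```

The plate is touching the pin's bevel, and the reaction force is toward +x and a little +y. I'll follow it.

```bash
python3 -m jog '{"linear":[[1.5,1,0.5],[0,0,0],[0,0,0]],"turn":[0,0,0]}'; python3 -m jog '{"linear":[[0,0,-1],[0,0,-0.5],[0,0,0],[0,0,0]],"turn":[0,0,0,0]}'
```

```text
t: 17.27
tcp_pos: [0.5148, -0.2721, 0.2395]
tool_rot: [1.0, -0.029, 0.001, 0.001]
force: [3.6, -0.2, 2.9]
finger_gap: 0.244
gripper_force: 79.7
t: 17.77
tcp_pos: [0.5153, -0.2718, 0.2375]
tool_rot: [1.0, -0.029, 0.001, 0.001]
force: [6.8, -0.0, -1.4]
finger_gap: 0.248
gripper_force: 79.5
```

```bash
python3 -m jog '{"linear":[[1,0.3,0],[0,0,0],[0,0,0]],"turn":[0,0,0]}'; python3 -m jog '{"linear":[[0,0,-1],[0,0,-1],[0,0,0],[0,0,0]],"turn":[0,0,0,0]}'
```

```text
t: 18.15
tcp_pos: [0.5157, -0.2716, 0.2371]
tool_rot: [1.0, -0.029, 0.001, 0.0]
force: [4.8, -1.7, -1.8]
finger_gap: 0.244
gripper_force: 79.2
t: 18.65
tcp_pos: [0.5158, -0.2716, 0.2352]
tool_rot: [1.0, -0.029, 0.001, 0.0]
force: [5.5, -0.6, -1.4]
finger_gap: 0.24
gripper_force: 79.2
```

```bash
python3 -m jog '{"linear":[[1,-0.2,0],[0,0,0],[0,0,0]],"turn":[0,0,0]}'; python3 -m jog '{"linear":[[0,0,-1],[0,0,-1],[0,0,0],[0,0,0]],"turn":[0,0,0,0]}'; python3 -c "from station import*;print(sense()['ft_torque'])"
```

```text
t: 19.02
tcp_pos: [0.5163, -0.2716, 0.2351]
tool_rot: [1.0, -0.028, -0.0, 0.0]
force: [4.1, -3.0, -4.6]
finger_gap: 0.239
gripper_force: 78.8
t: 19.52
tcp_pos: [0.5163, -0.2715, 0.2338]
tool_rot: [1.0, -0.028, -0.0, 0.0]
force: [4.3, -2.6, -1.7]
finger_gap: 0.243
gripper_force: 79.5
[-0.37032126 -0.75397054 -0.09169967]
```

```bash
python3 -m jog '{"linear":[[0.8,-0.5,0],[0,0,-0.5],[0,0,-0.5],[0,0,0],[0,0,0]],"turn":[0,0,0,0,0]}'
python3 - <<'E'
from m import *
S=sense();print(S["ft_torque"])
t=snapshot("top");s=snapshot("side");np.savez("e.npz",t=t,s=s)
cr=lambda i,x,y,w,h,k:cv2.resize(i[y:y+h,x:x+w],None,fx=k,fy=k,interpolation=cv2.INTER_CUBIC)
o=np.zeros((590,800,3),np.uint8)
for (i,j),q in {(0,0):cr(t,400,205,90,110,4),(0,370):cr(s,345,130,105,80,4)}.items(): 
    q=q[:590-i,:800-j];o[i:i+q.shape[0],j:j+q.shape[1]]=q
cv2.imwrite("pics/e.png",o[:450,:,::-1])
E
```

```text
t: 20.15
tcp_pos: [0.5166, -0.2716, 0.2334]
tool_rot: [1.0, -0.028, -0.001, -0.0]
force: [0.1, 0.0, 5.7]
finger_gap: 0.247
gripper_force: 80.3
[-0.22166174 -0.21919145 -0.05252934]
```

View pics/e.png

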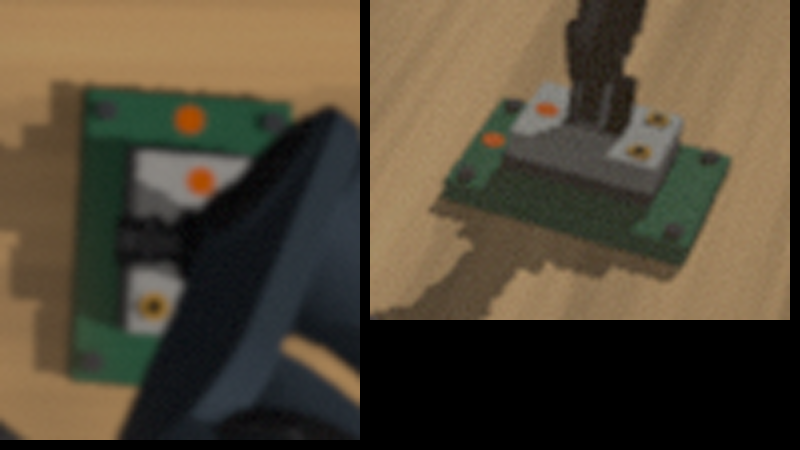

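The plate is seated over the pin, orange dots at the same end, and the side forces are gone. I'll check squareness numerically before pressing.

```bash
python3 - <<'E'
from m import *
d=np.load("e.npz");t=d["t"].astype(float);t0=cv2.imread("pics/top0.png")[:,:,::-1].astype(float)
def edge(f,x0,x1,rows,z,l):  # strongest transition per row, subpixel, robust line
    P=[]
    for v in rows:
        g=np.abs(np.diff(f[v,x0:x1]));i=g.argmax();i=np.clip(i,1,len(g)-2);w=g[i-1:i+2];P.append(on("top",(x0+.5+(w*np.arange(i-1,i+2)).sum()/w.sum(),v),z)[:2]*1000)
    vx,vy,x,y=cv2.fitLine(np.array(P,np.float32),cv2.DIST_HUBER,0,.1,.01).ravel();print(l,"yaw",round(float(np.degrees(np.arctan(vy/vx))),2),"y at x=515:",round(float(y+(515-x)*vy/vx),1))
G=t.sum(2); G0=t0.sum(2)
edge(G,427,438,list(range(245,258))+list(range(275,286)),.054,"plate L")
edge(t0[...,0]-t0[...,1],412,428,range(232,296),.018,"jig L R-G")
edge(t[...,0]-t[...,1],412,428,list(range(232,250))+list(range(288,298)),.018,"jig L now")
edge(t0[...,0]-t0[...,1],464,478,range(234,300),.018,"jig R")
edge(G0,456,467,range(244,285),.034,"bed R")
c,b,j=red(d["t"],(444,244,457,256)),red(d["t"],(433,276,443,287)),red(d["t"],(440,229,455,241))
P=[on("top",c,.054)*1000,on("top",b,.054)*1000,on("top",j,.018)*1000];print(np.round(P,1))
v=P[1]-P[0];print("dot->bush ang (seat)",np.degrees(np.arctan2(v[1],v[0])), "len",np.linalg.norm(v))
d=np.load("d.npz");c,b=red(d["t"],(449,244,462,256)),red(d["t"],(438,278,449,289));v=on("top",b,.1037)-on("top",c,.1037);print("held",np.degrees(np.arctan2(v[1],v[0])),np.linalg.norm(v)*1e3)
E
```

```text
plate L yaw -3.77 y at x=515: -236.0
jig L R-G yaw -3.03 y at x=515: -212.8
jig L now yaw -3.02 y at x=515: -212.8
jig R yaw -3.25 y at x=515: -331.0
bed R yaw -8.65 y at x=515: -304.1
[[ 549.1 -274.9   54. ]
 [ 479.6 -248.8   54. ]
 [ 584.4 -277.1   18. ]]
dot->bush ang (seat) 159.40465796142425 len 74.29933003799745
held 160.04628588877227 74.62621797980496
```

Plate yaw is about -3.5° against the jig's -3.1°, and the edge positions agree to 1 mm. Pressing down.

```bash
python3 -m jog '{"linear":[[0,0,-1],[0,0,-1],[0,0,-1],[0,0,-1],[0,0,0],[0,0,0]],"turn":[0,0,0,0,0,0]}';python3 -m jog '{"linear":[[0,0,-1],[0,0,-0.7],[0,0,0],[0,0,0]],"turn":[0,0,0,0]}'
```

```text
t: 21.0
tcp_pos: [0.5166, -0.2717, 0.2299]
tool_rot: [1.0, -0.028, -0.001, -0.0]
force: [-1.1, 0.3, 9.2]
finger_gap: 0.24
gripper_force: 80.9
t: 21.5
tcp_pos: [0.5166, -0.2716, 0.2285]
tool_rot: [1.0, -0.028, -0.001, -0.0]
force: [-1.1, -0.0, 10.7]
finger_gap: 0.244
gripper_force: 81.1
```

```bash
python3 -m jog '{"linear":[[0,0,-1],[0,0,-0.5],[0,0,0],[0,0,0]],"turn":[0,0,0,0]}';python3 -m jog '{"linear":[[0,0,-0.7],[0,0,-0.5],[0,0,0],[0,0,0]],"turn":[0,0,0,0]}'
```

```text
t: 22.0
tcp_pos: [0.5166, -0.2716, 0.2277]
tool_rot: [1.0, -0.028, -0.001, -0.0]
force: [-1.5, 0.8, 14.5]
finger_gap: 0.247
gripper_force: 81.8
t: 22.5
tcp_pos: [0.5166, -0.2716, 0.2277]
tool_rot: [1.0, -0.028, -0.0, -0.0]
force: [-2.1, 1.2, 22.6]
finger_gap: 0.24
gripper_force: 82.8
```

It's on the hard stop: z stays at 0.2277, 6 mm below first bed contact, while the force rose to 22.6 N. One last look before handing in.

```bash
python3 -m jog '{"linear":[[0,0,0],[0,0,0],[0,0,0],[0,0,0]],"turn":[0,0,0,0]}'; python3 - <<'E'
from h import *
s=snapshot("side");o=cv2.resize(s[100:370,200:460],None,fx=2.1,fy=2.1,interpolation=cv2.INTER_CUBIC);cv2.imwrite("pics/f.png",o[:,:,::-1]);print(sense()["force"],sense()["tcp_pos"])
E
```

```text
t: 23.0
tcp_pos: [0.5166, -0.2716, 0.2277]
tool_rot: [1.0, -0.028, -0.0, -0.0]
force: [-2.4, 2.0, 23.1]
finger_gap: 0.244
gripper_force: 82.8
[-3.50464492  2.55770288 22.37026613] [ 0.51658052 -0.27156601  0.22764516]
```

View pics/f.png

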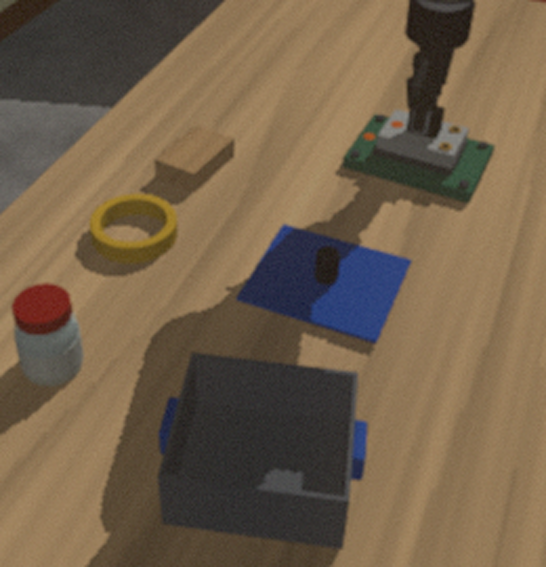

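The box is empty and the lid lies flat with its knob up at (325,265). The plate is pressed level on the jig at (425,140), dots at the same end, and the bystanders haven't moved.

```bash
python3 -c "from station import*;print(sign_off())"
```

```text
the job is handed in; nothing more can be done
None
```

The job is handed in at about 23 s: the lid lies flat on the bench knob up, and the plate sits over the jig's pin, dots at the same end, held pressed on the bed's hard stop with about 23 N.

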